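# Turn a slotted block in the slide-jaw fixture

## Task

The aluminium block sits in the slide-jaw fixture with its slot facing the sliding jaw. Take it out, set it down in the V rest and let go of it, then take it again another way and put it back in the fixture with the slotted face up, sitting down on the bed, square and centred between the jaws. Then push the sliding jaw firmly up against it (a push of about 15 N on its handle) so that it is held between both jaws. Do not drop the block, and leave the other things on the bench alone.

Things in the scene. Friction and masses are not known exactly. Their poses are not given: they have to be found in the camera images.
- block: Milled aluminium block 62 mm (x) by 50 (y) by 50 (z), 0.4 kg; origin at its centre. A slot 20 mm wide, 12 mm deep runs along x down the middle of its +y face; other faces plain. At the start its axes are parallel to the fixture's (slot facing the sliding jaw). Grip it across its 62 mm length, on its end faces, which stand 9 mm proud of the jaws and the V rest at each end.
- fixture: Slide-jaw fixture bolted down, base plate 110 x 210 x 10 mm. Origin on the bench under the middle of a clamped block; z up, jaws close along y. Bed 44 mm wide (x), top 30 mm above the bench. Fixed jaw's face at y = -25 mm, sliding jaw on the +y side; both are 44 mm long (x) and reach 58 mm above the bench.
- fixture_seat (a point): Point on top of the bed, 30 mm above the bench, under the middle of a clamped block (25 mm from the fixed jaw's face); axes as the fixture's.
- jaw (a joint): Opening of the sliding jaw along the fixture's +y, 0 to 0.040 m; the gap between the jaws is 44 mm plus this value, so 0.006 is closed on the 50 mm block. It slides stiffly (about 4 N) and stays where it is left.
- jaw_handle (a point): Middle of the top of the sliding jaw's upright handle, 96 mm above the bench, 67 mm behind that jaw's face; moves with it. The handle is a plate 14 mm thick (fixture y), 32 mm wide (x), rising from 42 to 96 mm above the bench; between it and the back of the jaw is a 42 mm space with its floor 42 mm above the bench.
- vrest: V rest bolted to the bench: base plate 110 x 90 x 10 mm with a 90 degree V groove, opening upward, along its x, 44 mm long; the groove's sides are 32 mm deep, its bottom line 30 mm above the bench and its rims 53 mm above the bench. Origin on the bench under the middle of the groove.
- vrest_mid (a point): Where the block's centre comes when it lies along the groove on two of its long faces (turned 45 degrees about its x): 65.4 mm above the bench, over the middle of the groove; axes as the V rest's.
- chuck: Steel lathe chuck lying on its back, 80 mm diameter, 61 mm high; bystander, origin under its centre.
- offcut: Wooden offcut 90 x 45 x 50 mm; bystander, origin under its centre.
- tin: Steel can 60 mm diameter, 80 mm high; bystander, origin under its centre.
- driver: Screwdriver, 200 mm, lying on the bench; bystander.

How it is judged:
By the outcome, as a careful person would: the job done as asked, in the order asked, and still so for the second after the job is handed in, with the robot touching nothing.
It also fails if it takes over 72 s, if anything falls off the work surface, if the arm or the gripper's body presses on something with over 40 N, if the wrist force passes 120 N, or if a joint passes its speed limit or range.

## Robot

A 6-joint arm with a two-finger parallel gripper is mounted at the origin on the work surface. World frame = base frame: x ahead of the robot, y to its left, z up, the work surface at z = 0. Lengths are in m, angles in rad, forces in N, time in s.
With the tool pointing down it reaches from about 0.4 to 0.825 m from the base axis. Payload 7 kg.
Tool frame: the origin (TCP) lies on the centre line of the jaws, within the pads' length; the fingertips stand 22 mm ahead of it and the grasp point (between the pads) lies 3 mm ahead of it; z points along the fingers, y is the line along which they close (so a half turn about z gives the same grasp; the last joint's range is limited). The gripper opens to 88 mm and grips with 3 to 60 N. Pads are 19 mm wide; open, the fingers measure 130 mm over their backs; the gripper's body (78 mm by 193 mm) begins 47 mm behind the grasp point.
Start: joints at [1.501, 0.359, 0.012, 0, -1.224, -0.288], TCP at [0.236, 0.632, 0.249] pointing down, gripper open.
Joint ranges: [-3.07, 3.07], [-1.43, 2.12], [-1.02, 1.25], [-3.03, 1.67], [-3.05, -0], [-3.03, 3.03]. Speed limits (rad/s): [2.39, 2.39, 3.01, 3.14, 3.14, 3.14].

## Interface

Orientations are given as [roll, pitch, yaw] about the fixed x, y, z axes, in that order (R = Rz(yaw) Ry(pitch) Rx(roll)).
In Python, from station import arm gives the robot as it stands.
- The arm moves only by the tool arm_command, never from a script. Its argument "series" is one flat list of numbers, 7 for each row, row after row: the turn, a rotation vector about the tool's x, y, z each as a share of 90 degrees, from -1 to 1, then the shift along the tool's x, y, z each as a share of 0.1 m, from -1 to 1, then the opening, from 0 (shut) to 1 (fully open). A call has 1 to 8 rows; each row is the pose to reach, as a shift and turn from the pose commanded when the call began, along the tool's axes at that moment; what a row does not reach only later rows make up. A row lasts 1/8 s, in which the tool goes at most 62.5 mm and 10.7 degrees, less where a joint would pass 70% of its speed; a pose out of reach is approached as far as the arm can. A call with a number of a shift or a turn outside -1 to 1 is refused whole. A call with a gripper value outside its range is refused whole. The fingers move at their own pace and stop on an object; "force" is the grip in N (left out, the last holds). Time passes only in rows, so rows that repeat a pose let the fingers close. It gives the time, the measured TCP pose, the force, the opening and the grip force at its end, in the units of the state.
- arm.get_state(): the state, without advancing time (a new reading comes with each control period).
- arm.grab_frame(name): name is "side" or "top" or "wrist"; returns the picture (384x512x3 uint8, blue, green, red); there is no depth.
- arm.camera_model(name): a dict with "fovy" (degrees; the focal length in pixels is half the picture's height over the tangent of half this angle, whatever the lens; pixels are square), "cx", "cy" (the principal point, pixels), "pose" (4x4, takes a point from camera to world coordinates). Camera axes: x right, y down, z forward; pixel columns grow to the right and rows downward; lengths in m; the calibration is good to about 2 mm. A picture is of the moment at which its call begins: read the wrist's pose just before it. camera_model takes no time and is no camera call; for the wrist camera it gives the pose at the moment of the call.
- arm.job_done(): hands the job in; it is judged then, once.
The state is a dict: "t": time; "q": joint angles; "qd": joint speeds; "joint_efforts": joint torques, N m; "eef_pos": TCP position; "ee_rot": TCP orientation; "force": force on the tool from outside, world axes, zero at the start; "moment": the same for the moment, N m; "width": finger opening in m; "gripper_force": force on a finger pad.
Only numpy, scipy, OpenCV 4.12 (cv2) and the standard library are available. Lean on these libraries where they do the work, as an engineer would, in place of code of your own. Each camera call takes 0.05 s, during which the arm holds its last target. There are 200 camera calls.

## Working session

There is one attempt and no reset: what is moved stays moved. The work goes in short steps, Python scripts to look and compute and a tool call to move; the robot and the scene stay as the last step left them, time stands still between calls to the robot, and variables do not carry over. Pictures are saved under pics/ and viewed, at most 10 in all, crops included, and the job is handed in when it is done.

Besides the shell and the picture viewer there is one more tool, called after "Call:" in YAML: its name, and indented under it one key for each argument. arm_command: Moves the arm, as the interface text tells. Its arguments: {"type":"object","properties":{"series":{"type":"array"},"force":{"type":"number"}},"required":["series"]}

```bash
ls; mkdir -p pics
python3 - <<'E'
from station import arm
import cv2,numpy as np
print(arm.get_state())
for n in("side","top","wrist"):
    m=arm.camera_model(n);print(n,m["fovy"],m["cx"],m["cy"],np.round(m["pose"],4).tolist(),[k for k in m])
    cv2.imwrite(f"pics/{n}0.png",arm.grab_frame(n))
E
```

```text
pics
{'t': 0.0, 'q': array([ 1.50112458e+00,  3.59389906e-01,  1.10457035e-02, -3.51657059e-04,
       -1.22411053e+00, -2.88109062e-01]), 'qd': array([ 0.00214381, -0.00055754, -0.00030746,  0.00143208,  0.000286  ,
        0.00049421]), 'joint_efforts': array([-1.50132011e-03, -5.82716990e+01,  2.93045533e+01,  6.99728429e+00,
        6.91508059e-03, -1.49643656e-04]), 'eef_pos': array([0.23623935, 0.63181391, 0.24761472]), 'ee_rot': array([ 3.13990867e+00, -1.54311022e-04, -3.57900445e-01]), 'force': array([-0.27805255,  0.05902709, -0.14804574]), 'moment': array([0.02152082, 0.0102594 , 0.04356311]), 'gripper_force': 0.0, 'width': 0.0875244239562728}
side 56.849641694817976 257.37104811970823 197.7059900096464 [[0.7023, -0.519, 0.4872, 0.1754], [-0.7117, -0.4965, 0.497, -0.499], [-0.016, -0.6958, -0.7181, 0.7472], [0.0, 0.0, 0.0, 1.0]] ['fovy', 'cx', 'cy', 'pose']
top 55.05341840741106 253.6960072038856 188.77074447666058 [[0.0028, -0.9959, 0.0902, 0.5209], [-0.9999, -0.0037, -0.01, -0.0418], [0.0103, -0.0902, -0.9959, 0.9319], [0.0, 0.0, 0.0, 1.0]] ['fovy', 'cx', 'cy', 'pose']
wrist 68.90807324273318 257.29752983675263 189.34838642946872 [[-0.3498, -0.8996, -0.2614, 0.3069], [-0.9368, 0.3369, 0.0942, 0.6053], [0.0033, 0.2779, -0.9606, 0.3841], [0.0, 0.0, 0.0, 1.0]] ['fovy', 'cx', 'cy', 'pose']
```

View pics/top0.png

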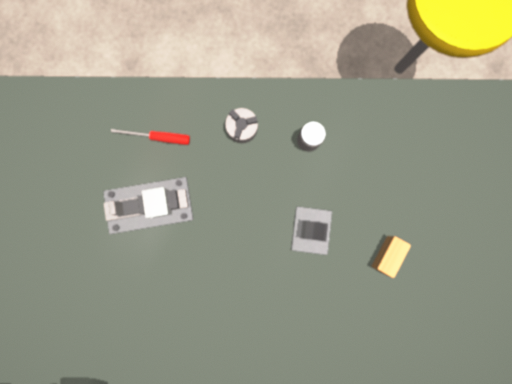

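View pics/side0.png

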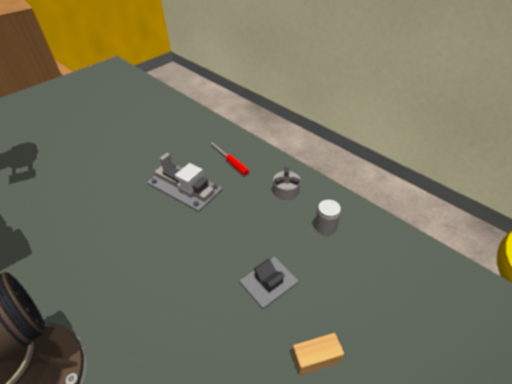

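The top view shows the fixture at about (148,205), with the handle at its left end (110,210) and the block at (154,203). The V rest is at (313,231), the chuck at (241,125), the tin at (312,135), the offcut at (394,257) and the driver at (150,134). The side view agrees. I'll enlarge both.

```bash
cat > h.py <<'E'
import numpy as np, cv2
from station import arm
from scipy.spatial.transform import Rotation as R
def cam(n):
    m=arm.camera_model(n); return dict(f=192/np.tan(np.radians(m["fovy"]/2)),c=np.array([m["cx"],m["cy"]]),T=np.array(m["pose"]))
def proj(c,P):
    p=(np.atleast_2d(P)-c["T"][:3,3])@c["T"][:3,:3]; return p[:,:2]/p[:,2:]*c["f"]+c["c"]
def back(c,uv,z):
    uv=np.atleast_2d(uv).astype(float); d=np.c_[(uv-c["c"])/c["f"],np.ones(len(uv))]@c["T"][:3,:3].T; o=c["T"][:3,3]
    return o+d*((z-o[2])/d[:,2])[:,None]
def pose(): 
    s=arm.get_state(); return s["eef_pos"],R.from_euler("xyz",s["ee_rot"])
def go(p,rot):
    """row (turn shares, shift shares) from the present measured pose"""
    p0,r0=pose(); print("turn",np.round((r0.inv()*rot).as_rotvec()/(np.pi/2),3),"shift",np.round(r0.inv().apply(np.array(p)-p0)/.1,3))
E
python3 - <<'E'
from h import *
t=cv2.imread("pics/top0.png")
a=cv2.resize(t[165:245,90:205],None,fx=5,fy=5,interpolation=cv2.INTER_CUBIC)
b=cv2.resize(t[195:265,285:340],None,fx=4,fy=4,interpolation=cv2.INTER_CUBIC)
o=np.zeros((400,800,3),np.uint8);o[:a.shape[0],:575]=a;o[:280,578:798]=b;cv2.imwrite("pics/c1.png",o)
c=cam("top")
print(back(c,[[148,205],[154,203],[313,231],[110,210]],.05))
E
```

```text
[[ 0.5608894   0.20159262  0.05      ]
 [ 0.56571378  0.18743886  0.05      ]
 [ 0.50022117 -0.19222591  0.05      ]
 [ 0.54868415  0.29149284  0.05      ]]
```

View pics/c1.png

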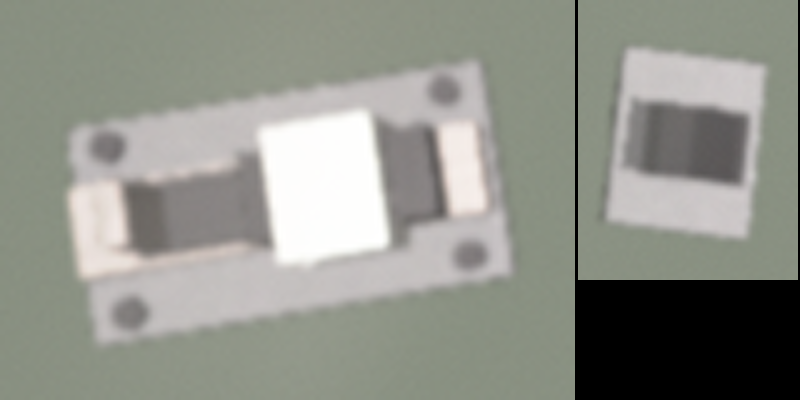

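The enlarged view gives these corners:
- **Fixture plate:** (70,130), (477,62), (510,273), (98,343).
- **Block top:** (258,128), (371,110), (388,245), (275,265).
- **V rest plate:** (625,47), (766,66), (747,237), (607,221).

The block's long side and the groove both run roughly along world x.

Run:
```python
from h import *
c=cam("top")
def f(pts,s,off,z,name):
    uv=(np.array(pts,float)+.5)/s-.5+off; P=back(c,uv,z)[:,:2]; m=P.mean(0)
    e=np.roll(P,-1,0)-P; yax=(P[0]+P[3]-P[1]-P[2])/2; xax=(P[0]+P[1]-P[2]-P[3])/2
    print(name,m.round(4),"len x,y",np.linalg.norm(xax).round(4),np.linalg.norm(yax).round(4),"yaw",np.degrees([np.arctan2(xax[1],xax[0]),np.arctan2(-yax[0],yax[1])]).round(2))
f([(70,130),(477,62),(510,273),(98,343)],5,[90,165],.01,"fix")
f([(258,128),(371,110),(388,245),(275,265)],5,[90,165],.08,"block")
f([(47,47),(188,66),(169,237),(29,221)],4,[285,195],.01,"v")
b=np.array([.5635,.1845,.25])
go([.49,.19,.33],R.from_euler("xyz",[np.pi,0,0]))
for y in (-np.pi/2,np.pi/2,np.radians(-83),np.radians(97)): go([.49,.19,.33],R.from_euler("xyz",[np.pi,0,y]))
```

```text
fix [0.563 0.214] len x,y 0.1073 0.2058 yaw [9.78 9.82]
block [0.5666 0.1792] len x,y 0.0635 0.0525 yaw [8.63 9.81]
v [ 0.5013 -0.1958] len x,y 0.1076 0.0882 yaw [-6.81 -6.92]
turn [ 0.001  0.    -0.228] shift [ 3.924  3.252 -0.817]
turn [ 0.001 -0.001  0.772] shift [ 3.924  3.252 -0.817]
turn [ 1.000e-03  1.000e-03 -1.228e+00] shift [ 3.924  3.252 -0.817]
turn [ 0.001 -0.001  0.694] shift [ 3.924  3.252 -0.817]
turn [ 1.000e-03  1.000e-03 -1.306e+00] shift [ 3.924  3.252 -0.817]
```

Call:
arm_command:
  series: [0, 0, 0, 1, 0.65, 0, 1, 0, 0, 0, 1, 0.65, 0, 1]

```text
t: 0.4
eef_pos: [0.3077, 0.5351, 0.2478]
ee_rot: [3.14, -0.0, -0.357]
force: [0.9, 0.3, -0.2]
width: 0.0878
gripper_force: 0.0
```

Call:
arm_command:
  series: [0, 0, 0, 1, 0.65, 0, 1, 0, 0, 0, 1, 0.65, 0, 1]

```text
t: 0.65
eef_pos: [0.379, 0.4385, 0.2485]
ee_rot: [3.141, -0.0, -0.358]
force: [1.6, -0.8, 0.6]
width: 0.0873
gripper_force: 0.0
```

Call:
arm_command:
  series: [0, 0, 0, 1, 0.65, 0, 1, 0, 0, 0, 1, 0.65, 0, 1]

```text
t: 0.9
eef_pos: [0.4499, 0.3426, 0.2486]
ee_rot: [-3.142, -0.0, -0.358]
force: [0.5, -0.1, 0.2]
width: 0.0876
gripper_force: 0.0
```

Call:
arm_command:
  series: [0, 0, 0.3, 1, 0.65, 0, 1, 0, 0, 0.66, 1, 0.65, 0, 1, 0, 0, 0.66, 1, 0.65, 0, 1, 0, 0, 0.66, 1, 0.65, 0, 1, 0, 0, 0.66, 1, 0.65, 0, 1, 0, 0, 0.66, 1, 0.65, 0, 1, 0, 0, 0.66, 1, 0.65, 0, 1]

```text
t: 1.78
eef_pos: [0.5199, 0.2485, 0.2483]
ee_rot: [3.141, -0.0, -1.394]
force: [1.0, -0.9, 0.1]
width: 0.0879
gripper_force: 0.0
```

Run:
```python
from h import *
print(arm.get_state()); go([.565,.2,.24],R.from_euler("xyz",[np.pi,0,np.radians(-80.2)]))
cv2.imwrite("pics/w1.png",arm.grab_frame("wrist"))
```

```text
{'t': 1.775, 'q': array([ 7.85133115e-01,  1.97678151e-01, -2.11102094e-01, -1.05396430e-04,
       -1.16241747e+00, -6.08115584e-01]), 'qd': array([ 0.00208507, -0.00143079,  0.00147964,  0.00147051,  0.00216507,
        0.0551225 ]), 'joint_efforts': array([-5.02188457e-02, -4.47845113e+01,  2.85834467e+01,  6.82497472e+00,
       -2.50230788e-02, -8.85371212e-01]), 'eef_pos': array([0.51990751, 0.24850638, 0.24834792]), 'ee_rot': array([ 3.14120797e+00, -1.49949332e-04, -1.39382064e+00]), 'force': array([ 0.95522967, -0.9368232 ,  0.13745763]), 'moment': array([ 0.06546049, -0.0462209 ,  0.02895258]), 'gripper_force': 0.0, 'width': 0.08787798814446278}
turn [ 0.    -0.     0.004] shift [ 0.557 -0.359  0.083]
```

Call:
arm_command:
  series: [0, 0, 0, 0.56, -0.36, 0.08, 1, 0, 0, 0, 0.56, -0.36, 0.08, 1, 0, 0, 0, 0.56, -0.36, 0.08, 1]

```text
t: 2.2
eef_pos: [0.5653, 0.1994, 0.2402]
ee_rot: [3.141, -0.0, -1.394]
force: [-0.6, -0.0, 0.1]
width: 0.0876
gripper_force: 0.0
```

Run:
```python
from h import *
c=cam("wrist");print(arm.get_state()["eef_pos"]);im=arm.grab_frame("wrist")
np.savez("w2.npz",**c);cv2.imwrite("pics/w2.png",im)
cv2.imwrite("pics/w2b.png",cv2.resize(im,None,fx=1.5625,fy=1.5625,interpolation=cv2.INTER_CUBIC))
```

```text
[0.5653413  0.19935352 0.24019359]
```

View pics/w2b.png

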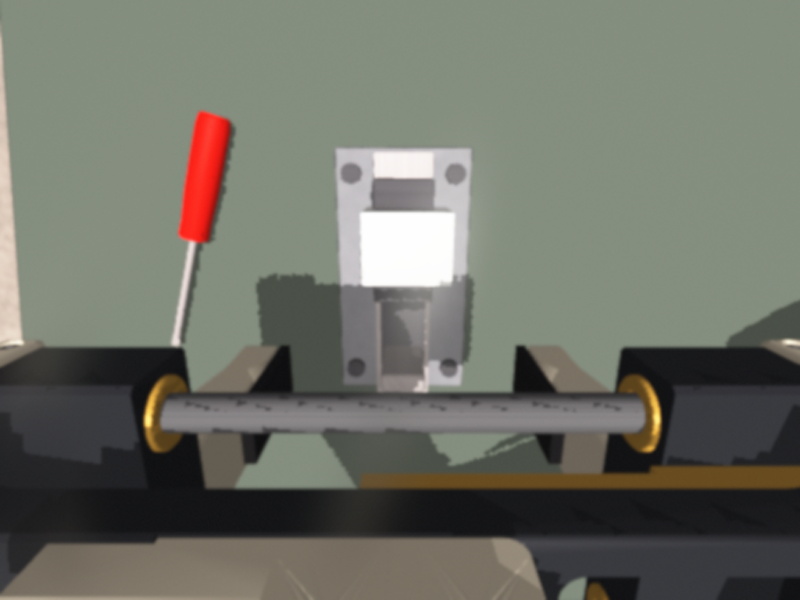

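The wrist view, at 1.5625× scale, shows:
- **Plate corners:** (337,149), (470,149), (462,384), (345,384).
- **Block top:** (361,212), (454,212), (453,287), (362,287).
- **Fixed jaw:** dark, at the top around (373..433, 178..208).
- **Sliding jaw:** below the block, at about y=287..300.

Run:
```python
from h import *
c=dict(np.load("w2.npz"));im=cv2.imread("pics/w2.png")
g=cv2.cvtColor(im,cv2.COLOR_BGR2GRAY)
def f(pts,z,n):
    uv=(np.array(pts,float)+.5)/1.5625-.5
    q=cv2.cornerSubPix(g,uv.astype(np.float32).reshape(-1,1,2),(3,3),(-1,-1),(3,50,.01)).reshape(-1,2)
    for u in(uv,q):
        P=back(c,u,z)[:,:2]; m=P.mean(0); x=(P[0]+P[3]-P[1]-P[2])/2; y=(P[2]+P[3]-P[0]-P[1])/2
        print(n,m.round(4),np.linalg.norm(x).round(4),np.linalg.norm(y).round(4),np.degrees([np.arctan2(x[1],x[0]),np.arctan2(-y[0],y[1])]).round(2))
f([(337,149),(470,149),(462,384),(345,384)],.01,"plate")
f([(361,212),(454,212),(453,287),(362,287)],.08,"block")
f([(373,151),(433,151),(433,178),(373,178)],.045,"?")
# image column profiles along the fixture's centre line at heights
P=back(c,(np.array([[403,212],[403,287]])+.5)/1.5625-.5,.08);print(P)
for v in range(92,256,2): print(v,g[v,254:262].mean().astype(int),end="; ")
s=im[90:260,205:310];cv2.imwrite("pics/c2.png",cv2.resize(s,None,fx=3.5,fy=3.5,interpolation=cv2.INTER_CUBIC))
```

```text
plate [0.562  0.2102] 0.1071 0.2065 [10.12 10.18]
plate [0.5627 0.21  ] 0.1087 0.2067 [ 9.95 10.05]
block [0.5656 0.1761] 0.063 0.0519 [10.12 10.32]
block [0.5653 0.1758] 0.0616 0.0519 [ 9.64 11.19]
? [0.5786 0.1208] 0.0436 0.0188 [10.13 10.16]
? [0.5785 0.1207] 0.0424 0.0185 [ 9.96 10.66]
[[0.57323958 0.15114076 0.08      ]
 [0.56408849 0.20221648 0.08      ]]
92 136; 94 146; 96 198; 98 240; 100 245; 102 245; 104 245; 106 245; 108 244; 110 244; 112 241; 114 164; 116 124; 118 126; 120 127; 122 124; 124 122; 126 124; 128 126; 130 125; 132 121; 134 133; 136 241; 138 254; 140 254; 142 254; 144 254; 146 254; 148 254; 150 254; 152 254; 154 254; 156 254; 158 254; 160 254; 162 254; 164 254; 166 254; 168 254; 170 254; 172 253; 174 253; 176 253; 178 253; 180 253; 182 236; 184 143; 186 117; 188 112; 190 115; 192 122; 194 111; 196 112; 198 127; 200 137; 202 131; 204 123; 206 117; 208 112; 210 107; 212 102; 214 100; 216 98; 218 96; 220 96; 222 100; 224 100; 226 98; 228 97; 230 96; 232 95; 234 95; 236 93; 238 96; 240 119; 242 134; 244 135; 246 133; 248 131; 250 114; 252 74; 254 77;
```

View pics/c2.png

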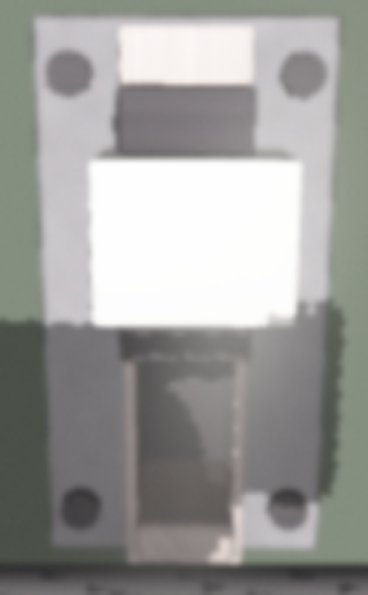

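The crop shows the block with its far edge on the dark fixed jaw. The sliding jaw's back edge is at about crop row 360 (v≈193), and the handle's top front edge is at about row 525 (v≈240). I'll work out the jaw opening and the grasp move.

Run:
```python
from h import *
c=dict(np.load("w2.npz"))
a=np.radians(10.0);B=np.array([.5655,.1762]);yh=np.array([-np.sin(a),np.cos(a)])
for v,z,n in((192.5,.058,"jaw back"),(240,.096,"handle front top"),(250,.096,"handle back top"),(115,.042,"?"),(135.3,.08,"blk far"),(183.2,.08,"blk near")):
    print(n,((back(c,[257.5,v],z)[0,:2]-B)@yh).round(4))
t=cam("top")
for u,v,z,n in((125,212,.096,"handle front"),(70,232,.096,"handle back"),(238,200,.058,"jaw back?"),(383,180,.08,"")):
    print(n,((back(t,[(u+.5)/5-.5+90,(v+.5)/5-.5+165],z)[0,:2]-B)@yh).round(4))
go([*B,.12],R.from_euler("xyz",[np.pi,0,a-np.pi/2]))
```

```text
jaw back 0.0428
handle front top 0.086
handle back top 0.0982
? -0.046
blk far -0.0262
blk near 0.0255
handle front 0.0885
handle back 0.1141
jaw back? 0.0487
 -0.0249
turn [0.    0.    0.002] shift [0.234 0.037 1.205]
```

The jaw is snug on the block at present, so I'll open it first with closed fingers behind the jaw, pushing the handle out.

Call:
arm_command:
  series: [0, 0, 0, -0.41, 0.04, 0, 0, 0, 0, 0, -0.41, 0.04, 0, 0, 0, 0, 0, -0.41, 0.04, 0.5, 0, 0, 0, 0, -0.41, 0.04, 1, 0, 0, 0, 0, -0.41, 0.04, 1, 0, 0, 0, 0, -0.41, 0.04, 1, 0]
  force: 10

```text
t: 3.0
eef_pos: [0.555, 0.2402, 0.1426]
ee_rot: [-3.14, 0.0, -1.393]
force: [-0.2, 0.4, 1.0]
width: 0.033
gripper_force: 0.0
```

Run:
```python
from h import *
a=np.radians(10);B=np.array([.5655,.1762]);yh=np.array([-np.sin(a),np.cos(a)]);xh=np.array([np.cos(a),np.sin(a)])
s=arm.get_state();d=s["eef_pos"][:2]-B;print(s["eef_pos"],d@xh,d@yh,s["width"])
im=arm.grab_frame("wrist");cv2.imwrite("pics/w3.png",im[100:384,100:420])
```

```text
[0.55501763 0.24021253 0.1425716 ] 0.0007925365188383628 0.06486027750564341 0.033028472505798434
```

View pics/w3.png

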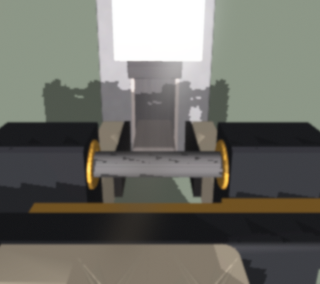

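The wrist view shows the fingers coming together between the jaw and the handle, with the rails centred between them at about column 157. Now I'll descend with force checks.

Call:
arm_command:
  series: [0, 0, 0, 0, 0, 0, 0, 0, 0, 0, 0, 0, 0, 0, 0, 0, 0, 0, 0, 0, 0, 0, 0, 0, 0, 0, 0.25, 0, 0, 0, 0, 0, 0, 0.52, 0, 0, 0, 0, 0, 0, 0.52, 0]

```text
t: 3.8
eef_pos: [0.553, 0.2385, 0.0868]
ee_rot: [3.138, -0.002, -1.395]
force: [0.1, -0.3, 0.4]
width: 0.0006
gripper_force: 0.0
```

Call:
arm_command:
  series: [0, 0, 0, -0.05, 0, 0, 0, 0, 0, 0, -0.1, 0, 0, 0, 0, 0, 0, -0.1, 0, 0, 0]

```text
t: 4.18
eef_pos: [0.5527, 0.2501, 0.0895]
ee_rot: [-3.14, 0.001, -1.394]
force: [-1.3, 0.2, -0.3]
width: 0.0004
gripper_force: 0.0
```

Call:
arm_command:
  series: [0, 0, 0, -0.04, 0, 0, 0, 0, 0, 0, -0.08, 0, 0, 0, 0, 0, 0, -0.12, 0, 0, 0, 0, 0, 0, -0.16, 0, 0, 0, 0, 0, 0, -0.16, 0, 0, 0]

```text
t: 4.8
eef_pos: [0.5495, 0.2656, 0.0884]
ee_rot: [-3.142, 0.0, -1.394]
force: [-0.0, -1.7, 0.1]
width: 0.0005
gripper_force: 0.6
```

Call:
arm_command:
  series: [0, 0, 0, -0.02, 0, 0, 0, 0, 0, 0, -0.04, 0, 0, 0]

```text
t: 5.05
eef_pos: [0.5489, 0.2689, 0.0884]
ee_rot: [3.141, -0.0, -1.395]
force: [1.3, -3.5, 1.1]
width: 0.0008
gripper_force: 2.1
```

Call:
arm_command:
  series: [0, 0, 0, 0.2, 0, 0, 0, 0, 0, 0, 0.2, 0, -0.3, 0.5, 0, 0, 0, 0.3, 0, -0.8, 1, 0, 0, 0, 0.6, 0, -0.8, 1, 0, 0, 0, 0.92, 0, -0.8, 1, 0, 0, 0, 0.92, 0, -0.8, 1, 0, 0, 0, 0.92, 0, -0.8, 1]

```text
t: 5.92
eef_pos: [0.5649, 0.1781, 0.1685]
ee_rot: [3.142, 0.0, -1.395]
force: [-0.9, -0.6, 0.9]
width: 0.055
gripper_force: 0.0
```

Run:
```python
from h import *
print(arm.get_state()["eef_pos"],arm.get_state()["width"])
c=cam("wrist");im=arm.grab_frame("wrist");np.savez("w4.npz",**c);cv2.imwrite("pics/w4.png",im)
s=arm.grab_frame("side")[140:220,140:230]
o=np.zeros((384,800,3),np.uint8);o[:,:512]=im;o[:284,512:512+288]=cv2.resize(s,(288,284),interpolation=cv2.INTER_CUBIC)[:,:288];cv2.imwrite("pics/c4.png",o)
```

```text
[0.56494331 0.1781016  0.16845758] 0.05504116771500477
```

View pics/c4.png

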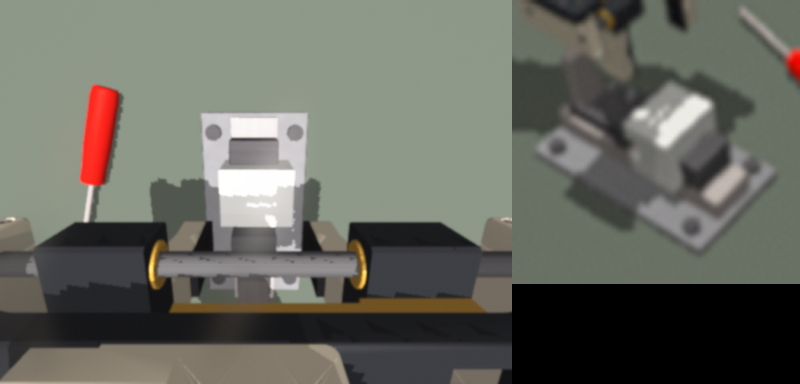

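The image shows the block top at (219,168), (295,168), (295,226), (221,226), centred on the gripper. The jaw is now pushed back from the block.

Run:
```python
from h import *
c=dict(np.load("w4.npz"));im=cv2.imread("pics/w4.png");g=cv2.cvtColor(im,6)
P=back(c,[(219,167.5),(294.5,167.5),(295.5,226),(220,226)],.08)[:,:2]
x=(P[0]+P[3]-P[1]-P[2])/2;y=(P[2]+P[3]-P[0]-P[1])/2
print(P.mean(0),np.linalg.norm(x),np.linalg.norm(y),np.degrees([np.arctan2(x[1],x[0]),np.arctan2(-y[0],y[1])]))
print([int(v) for v in g[158:174,240]],[int(v) for v in g[220:234,240]],[int(v) for v in g[200,214:226]],[int(v) for v in g[200,288:300]])
P=back(c,[(202.5,113),(307,113)],.01);print(P,np.linalg.norm(P[0]-P[1]),np.degrees(np.arctan2(*(P[0]-P[1])[[1,0]])))
B=P[:2].mean(0)
go([.5655,.1762,.058],R.from_euler("xyz",[np.pi,0,np.radians(-80)]))
```

```text
[0.56550158 0.17454429] 0.06367463744507125 0.05175035604226217 [10.07245209 11.01443698]
[128, 127, 126, 125, 123, 122, 125, 138, 145, 148, 156, 199, 245, 254, 254, 255] [204, 204, 204, 204, 203, 197, 173, 122, 86, 78, 78, 77, 77, 78] [125, 125, 125, 126, 134, 158, 189, 205, 210, 210, 210, 210] [213, 212, 212, 208, 197, 171, 145, 133, 130, 129, 128, 127]
[[0.63215478 0.11747248 0.01      ]
 [0.52757079 0.09887613 0.01      ]] 0.10622445682181648 10.082531286028596
turn [0.    0.    0.001] shift [ 2.700e-02 -1.000e-03  1.104e+00]
```

Call:
arm_command:
  series: [0, 0, 0, 0.03, 0, 0, 1, 0, 0, 0, 0.03, 0, 0.1, 1, 0, 0, 0, 0.03, 0, 0.2, 1, 0, 0, 0, 0.03, 0, 0.5, 1, 0, 0, 0, 0.03, 0, 0.6, 1, 0, 0, 0, 0.03, 0, 0.6, 1]

```text
t: 6.78
eef_pos: [0.5652, 0.1752, 0.1077]
ee_rot: [3.14, -0.001, -1.394]
force: [-0.5, -0.6, 0.4]
width: 0.0877
gripper_force: 0.0
```

Call:
arm_command:
  series: [0, 0, 0, 0, 0, 0.25, 1, 0, 0, 0, 0, 0, 0.5, 1, 0, 0, 0, 0, 0, 0.5, 1, 0, 0, 0, 0, 0, 0.5, 0.65, 0, 0, 0, 0, 0, 0.5, 0.65]

```text
t: 7.4
eef_pos: [0.5663, 0.176, 0.06]
ee_rot: [-3.139, 0.001, -1.394]
force: [0.5, 0.5, 0.6]
width: 0.073
gripper_force: 0.0
```

Run:
```python
from h import *
print(arm.get_state()["width"],arm.get_state()["force"]);go([.5654,.1755,.058],R.from_euler("xyz",[np.pi,0,np.radians(-79.95)]))
```

```text
0.07296760055058808 [0.54857853 0.49277658 0.62160266]
turn [-0.001  0.001  0.001] shift [0.003 0.01  0.02 ]
```

Call:
arm_command:
  series: [0, 0, 0, 0, 0, 0.02, 0, 0, 0, 0, 0, 0, 0.02, 0, 0, 0, 0, 0, 0, 0.02, 0, 0, 0, 0, 0, 0, 0.02, 0, 0, 0, 0, 0, 0, 0.02, 0]
  force: 40

```text
t: 8.02
eef_pos: [0.5661, 0.1758, 0.0574]
ee_rot: [-3.14, 0.0, -1.394]
force: [-0.5, -0.0, 5.0]
width: 0.0618
gripper_force: 40.0
```

Call:
arm_command:
  series: [0, 0, 0, 0, 0, -0.1, 0, 0, 0, 0, 0, 0, -0.3, 0, 0, 0, 0, 0, 0, -0.7, 0, 0, 0, 0, 0, 0, -1, 0, 0, 0, 0, 0, 0, -1, 0]

```text
t: 8.65
eef_pos: [0.5664, 0.1759, 0.1591]
ee_rot: [-3.138, 0.001, -1.394]
force: [0.4, 1.0, -3.5]
width: 0.0617
gripper_force: 40.0
```

Run:
```python
from h import *
s=arm.get_state();print(s["width"],s["force"],s["gripper_force"],s["eef_pos"],s["q"])
yaw=np.radians(-6.9)
go([.5013,-.1958,.0684+.1],R.from_euler("xyz",[np.pi,0,yaw-np.pi/2]))
```

```text
0.06173391071714695 [ 0.42685399  0.97032146 -3.45527758] 39.989288449287415 [0.56639242 0.17585356 0.1590951 ] [ 6.30586544e-01  2.95822544e-01 -2.97481583e-01  4.13685116e-04
 -9.73687169e-01 -4.54388472e-01]
turn [-0.002  0.001  0.189] shift [ 3.544  1.293 -0.102]
```

Call:
arm_command:
  series: [0, 0, 0, 0.3, 0.12, -0.15, 0, 0, 0, 0, 0.87, 0.36, -0.15, 0]

```text
t: 8.9
eef_pos: [0.5453, 0.0837, 0.1711]
ee_rot: [3.141, -0.0, -1.392]
force: [1.4, -0.8, -3.4]
width: 0.0618
gripper_force: 40.0
```

Call:
arm_command:
  series: [0, 0, 0, 0.45, 0.18, -0.15, 0, 0, 0, 0, 0.87, 0.36, -0.15, 0]

```text
t: 9.15
eef_pos: [0.5241, -0.0101, 0.1863]
ee_rot: [3.141, -0.0, -1.395]
force: [0.7, 0.4, -3.1]
width: 0.062
gripper_force: 40.0
```

Call:
arm_command:
  series: [0, 0, 0.1, 0.45, 0.18, -0.15, 0, 0, 0, 0.19, 0.7, 0.3, -0.15, 0, 0, 0, 0.19, 0.87, 0.36, -0.15, 0, 0, 0, 0.19, 0.87, 0.36, -0.15, 0, 0, 0, 0.19, 0.87, 0.36, -0.15, 0]

```text
t: 9.78
eef_pos: [0.505, -0.1, 0.201]
ee_rot: [3.141, -0.0, -1.691]
force: [-0.2, -0.1, -3.0]
width: 0.0618
gripper_force: 40.0
```

Run:
```python
from h import *
s=arm.get_state();print(s["width"],s["force"],s["gripper_force"],s["eef_pos"],s["ee_rot"])
c=cam("wrist");im=arm.grab_frame("wrist");np.savez("w5.npz",**c);cv2.imwrite("pics/w5.png",im)
cv2.imwrite("pics/w5b.png",cv2.resize(im,None,fx=1.5625,fy=1.5625,interpolation=cv2.INTER_CUBIC))
```

```text
0.061809896743778084 [-0.23316618 -0.11777281 -2.96487566] 39.98945653438568 [ 0.50500773 -0.1000163   0.2009945 ] [ 3.14066391e+00 -7.94342249e-05 -1.69100287e+00]
```

View pics/w5b.png

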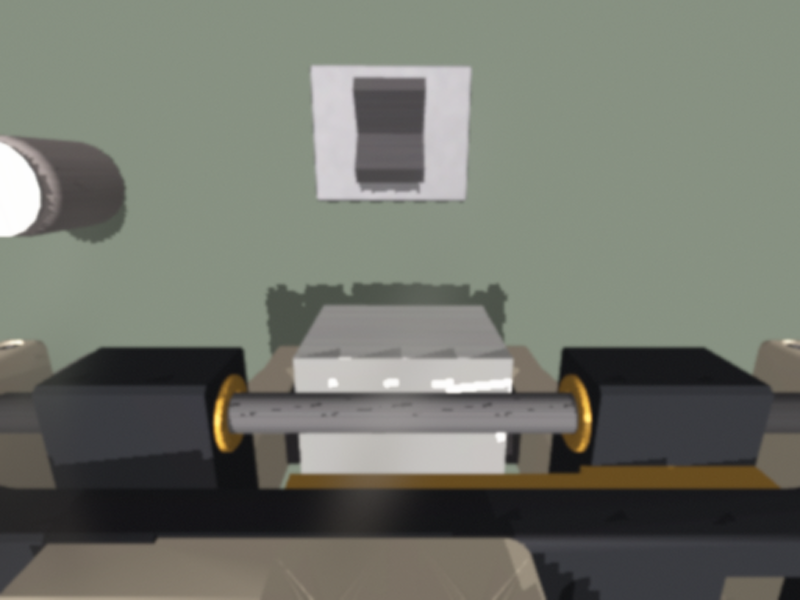

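The wrist view shows the V plate at (311,66), (470,67), (466,199), (318,199), the groove bottom line from (356,133) to (424,133), and the rims at (354..426, 78).

Run:
```python
from h import *
c=dict(np.load("w5.npz"))
k=lambda p:(np.array(p,float)+.5)/1.5625-.5
P=back(c,k([(311,66),(470,67),(466,199),(318,199)]),.01)[:,:2]
x=(P[0]+P[3]-P[1]-P[2])/2;y=(P[2]+P[3]-P[0]-P[1])/2
print(P.mean(0),np.linalg.norm(x),np.linalg.norm(y),np.degrees([np.arctan2(x[1],x[0]),np.arctan2(-y[0],y[1])]))
b=back(c,k([(356,133),(424,133)]),.03);print(b,b.mean(0)); r=back(c,k([(354,79),(426,79)]),.053);r2=back(c,k([(357,183),(425,183)]),.053);print(r.mean(0),r2.mean(0))
# held block: its top edges
q=back(c,k([(299,357),(512,357)]),.201-.0024+.025);print("blk edge",q)
```

```text
[ 0.50079801 -0.19949604] 0.10799110841029468 0.08771013678758084 [-7.01668415 -6.57867277]
[[ 0.52348507 -0.20224412  0.03      ]
 [ 0.47888797 -0.19688352  0.03      ]] [ 0.50118652 -0.19956382  0.03      ]
[ 0.49699541 -0.22753928  0.053     ] [ 0.50395307 -0.1683049   0.053     ]
blk edge [[ 0.53109431 -0.12834877  0.2236    ]
 [ 0.47144101 -0.12114846  0.2236    ]]
```

Call:
arm_command:
  series: [0, -0.1, 0, 0.1, 0, 0, 0, 0, -0.2, 0, 0.3, 0, 0, 0, 0, -0.3, 0, 0.6, -0.05, 0.1, 0, 0, -0.4, 0, 0.8, -0.08, 0.2, 0, 0, -0.5, 0, 1, -0.08, 0.4, 0, 0, -0.5, 0, 1, -0.08, 0.5, 0, 0, -0.5, 0, 1, -0.08, 0.5, 0]

```text
t: 10.7
eef_pos: [0.5007, -0.2005, 0.1499]
ee_rot: [3.138, 0.785, -1.695]
force: [-0.3, -0.3, -2.2]
width: 0.0619
gripper_force: 40.0
```

```bash
cat >> h.py <<'E'
def tilt(yawdeg,t): # tool down with fixture-x yaw yawdeg, turned t deg about that x
    return R.from_euler("z",yawdeg,degrees=True)*R.from_euler("x",t,degrees=True)*R.from_euler("xyz",[180,0,-90],degrees=True)
V=np.array([.501,-.199]);VY=-6.8
E
python3 - <<'E'
from h import *
s=arm.get_state();print(s["eef_pos"],s["q"].round(2),s["width"],s["force"])
r=tilt(VY,45);p=np.array([*V,.0654])-.0024*r.apply([0,0,1]);print(p)
go(p+[0,0,.02],r);go(p,r)
E
```

```text
[ 0.50065417 -0.20048951  0.14992563] [-0.54  0.49  0.   -0.71 -1.49  0.62] 0.061945385096839736 [-0.32300381 -0.25041598 -2.20935092]
[ 0.50079906 -0.20068512  0.06709706]
turn [-0.    -0.    -0.003] shift [ 0.445 -0.003  0.443]
turn [-0.    -0.    -0.003] shift [ 0.587 -0.004  0.585]
```

Call:
arm_command:
  series: [0, 0, 0, 0.25, 0, 0.25, 0, 0, 0, 0, 0.45, 0, 0.45, 0, 0, 0, 0, 0.55, 0, 0.55, 0, 0, 0, 0, 0.55, 0, 0.55, 0]

```text
t: 11.2
eef_pos: [0.5012, -0.1997, 0.0745]
ee_rot: [-3.141, 0.785, -1.69]
force: [-0.3, 0.6, -1.8]
width: 0.0621
gripper_force: 40.0
```

Call:
arm_command:
  series: [0, 0, 0, 0.015, 0, 0.015, 0, 0, 0, 0, 0.03, 0, 0.03, 0]

```text
t: 11.45
eef_pos: [0.5013, -0.2009, 0.0706]
ee_rot: [-3.139, 0.784, -1.691]
force: [0.3, -0.9, -2.9]
width: 0.0621
gripper_force: 40.0
```

Call:
arm_command:
  series: [0, 0, 0, 0.01, 0, 0.01, 0, 0, 0, 0, 0.01, 0, 0.01, 0, 0, 0, 0, 0.01, 0, 0.01, 0]

```text
t: 11.82
eef_pos: [0.5007, -0.2008, 0.0682]
ee_rot: [-3.142, 0.785, -1.693]
force: [0.4, 0.2, -2.6]
width: 0.0619
gripper_force: 40.0
```

Call:
arm_command:
  series: [0, 0, 0, 0.01, 0, 0.01, 0, 0, 0, 0, 0.015, 0, 0.015, 0, 0, 0, 0, 0.015, 0, 0.015, 0]

```text
t: 12.2
eef_pos: [0.5008, -0.2007, 0.0665]
ee_rot: [-3.141, 0.786, -1.692]
force: [-0.3, -0.4, 2.4]
width: 0.0614
gripper_force: 40.0
```

The force now shows the block carried by the V, with little side load. I'll release it and back out along the tool axis.

Call:
arm_command:
  series: [0, 0, 0, 0, 0, 0, 0.8, 0, 0, 0, 0, 0, 0, 1, 0, 0, 0, 0, 0, 0, 1, 0, 0, 0, 0, 0, 0, 1, 0, 0, 0, 0, 0, 0, 1, 0, 0, 0, 0, 0, 0, 1]

```text
t: 12.95
eef_pos: [0.5008, -0.2007, 0.066]
ee_rot: [-3.142, 0.785, -1.693]
force: [0.1, 0.1, -1.1]
width: 0.0876
gripper_force: 0.0
```

Call:
arm_command:
  series: [0, 0, 0, 0, 0, -0.2, 1, 0, 0, 0, 0, 0, -0.6, 1, 0, 0, 0, 0, 0, -1, 1, 0, 0, 0, 0, 0, -1, 1]

```text
t: 13.45
eef_pos: [0.4926, -0.2745, 0.1397]
ee_rot: [-3.135, 0.781, -1.69]
force: [0.5, -0.4, -0.1]
width: 0.0878
gripper_force: 0.0
```

Run:
```python
from h import *
s=arm.get_state();print(s["eef_pos"],s["q"].round(2),s["width"],s["force"])
c=cam("wrist");im=arm.grab_frame("wrist");np.savez("w6.npz",**c);cv2.imwrite("pics/w6.png",im)
pr=proj(c,[[*V,.0654]])[0];print(pr)
t=arm.grab_frame("side")[240:310,230:310];o=np.zeros((384,800,3),np.uint8);o[:,:512]=im;o[:252,512:]=cv2.resize(t,(288,252),interpolation=cv2.INTER_CUBIC);cv2.imwrite("pics/c6.png",o)
r=tilt(VY,-45);go(np.array([*V,.0654])-.12*r.apply([0,0,1]),r)
```

```text
[ 0.49262629 -0.27452866  0.13965172] [-0.63  0.56  0.09 -0.67 -1.55  0.68] 0.08777361601211923 [ 0.54140849 -0.35456842 -0.14880786]
[258.87328353 196.8323561 ]
turn [-0.001  1.    -0.003] shift [-1.209  0.004  1.026]
```

View pics/c6.png

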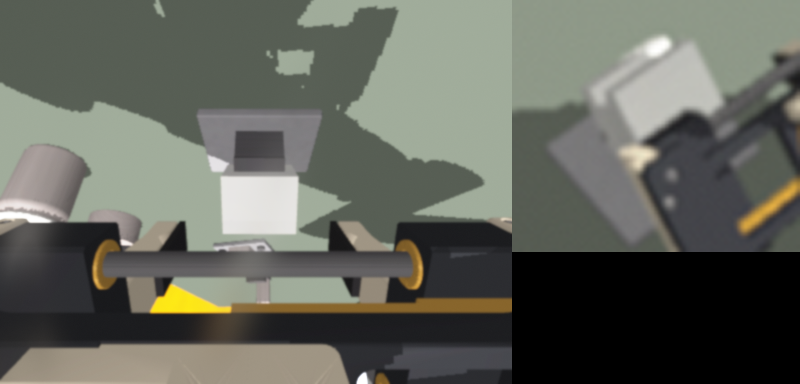

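The wrist view shows the block lying squarely in the V, its face at (220..298, 177..234), and the side view agrees. Next I swing over to the other side.

Call:
arm_command:
  series: [0, 0, 0, -0.3, 0, -0.3, 1, 0, 0, 0, -0.7, 0, -0.7, 1]

```text
t: 13.8
eef_pos: [0.4913, -0.2697, 0.2348]
ee_rot: [3.135, 0.788, -1.698]
force: [1.3, 0.4, 0.8]
width: 0.0877
gripper_force: 0.0
```

Call:
arm_command:
  series: [0, 0.1, 0, -0.1, 0, 0.1, 1, 0, 0.22, 0, -0.2, 0, 0.2, 1, 0, 0.34, 0, -0.4, 0, 0.4, 1, 0, 0.46, 0, -0.6, 0, 0.6, 1, 0, 0.58, 0, -0.8, 0, 0.8, 1, 0, 0.7, 0, -1, 0, 1, 1, 0, 0.82, 0, -1, 0, 1, 1, 0, 0.94, 0, -1, 0, 1, 1]

```text
t: 14.8
eef_pos: [0.5094, -0.1291, 0.2363]
ee_rot: [-3.139, -0.688, -1.691]
force: [0.9, -0.4, -0.4]
width: 0.0873
gripper_force: 0.0
```

Run:
```python
from h import *
s=arm.get_state();print(s["eef_pos"],s["q"].round(2))
r=tilt(VY,-45);go(np.array([*V,.0654])-.10*r.apply([0,0,1]),r)
```

```text
[ 0.50944606 -0.12911902  0.23633559] [ 0.47  0.22 -0.62  0.6  -1.22 -0.94]
turn [-0.001  0.062 -0.001] shift [-0.639  0.003  0.773]
```

Call:
arm_command:
  series: [0, 0.06, 0, -0.3, 0, 0.3, 1, 0, 0.06, 0, -0.64, 0, 0.6, 1, 0, 0.06, 0, -0.64, 0, 0.77, 1, 0, 0.06, 0, -0.64, 0, 0.77, 1]

```text
t: 15.3
eef_pos: [0.5085, -0.1304, 0.1354]
ee_rot: [3.139, -0.778, -1.692]
force: [-0.4, 0.3, 0.5]
width: 0.0877
gripper_force: 0.0
```

Run:
```python
from h import *
s=arm.get_state();print(s["eef_pos"],s["q"].round(2))
c=cam("wrist");im=arm.grab_frame("wrist");np.savez("w7.npz",**c);cv2.imwrite("pics/w7.png",im)
r=tilt(VY,-45);go(np.array([*V,.0654])-.003*r.apply([0,0,1]),r)
# predicted outline of the visible faces in the V
Rb=R.from_euler("z",VY,degrees=True)*R.from_euler("x",45,degrees=True)
C=np.array([[sx*31,25,sz*25] for sx in(1,-1) for sz in(1,-1)])/1e3
print(proj(c,Rb.apply(C)+[*V,.0654]).round(1).tolist())
```

```text
[ 0.508548   -0.13041785  0.13535874] [ 0.48  0.38 -0.76  0.72 -1.07 -1.16]
turn [ 0.002  0.006 -0.002] shift [-0.001 -0.002  0.963]
[[216.0, 177.7], [218.6, 237.0], [296.7, 177.5], [294.3, 236.7]]
```

View pics/w7.png

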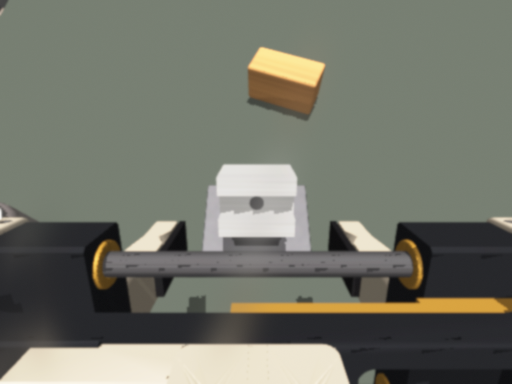

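The view shows the slotted face at (216..297, 178..237), exactly where predicted, with the slot facing the gripper. I'll go in and grip.

Call:
arm_command:
  series: [0, 0.005, 0, 0, 0, 0.3, 1, 0, 0.005, 0, 0, 0, 0.6, 1, 0, 0.005, 0, 0, 0, 0.85, 1, 0, 0.005, 0, 0, 0, 0.96, 1, 0, 0.005, 0, 0, 0, 0.96, 1]

```text
t: 15.98
eef_pos: [0.5016, -0.1967, 0.068]
ee_rot: [-3.14, -0.784, -1.695]
force: [0.1, 0.2, 0.4]
width: 0.0879
gripper_force: 0.0
```

Run:
```python
from h import *
print(arm.get_state()["force"]);r=tilt(VY,-45);go(np.array([*V,.0654])-.003*r.apply([0,0,1]),r)
```

```text
[0.07191704 0.20415768 0.38392687]
turn [ 0.002  0.001 -0.003] shift [-0.001  0.003  0.005]
```

Call:
arm_command:
  series: [0, 0, 0, 0, 0, 0, 0, 0, 0, 0, 0, 0, 0, 0, 0, 0, 0, 0, 0, 0, 0, 0, 0, 0, 0, 0, 0, 0, 0, 0, 0, 0, 0, 0, 0, 0, 0, 0, 0, 0, 0, 0, 0, 0, 0, 0, 0, 0, 0]
  force: 40

```text
t: 16.85
eef_pos: [0.5016, -0.1956, 0.0674]
ee_rot: [-3.141, -0.784, -1.693]
force: [-3.0, 5.5, 4.5]
width: 0.0614
gripper_force: 40.0
```

Run:
```python
from h import *
s=arm.get_state();print(s["width"],s["gripper_force"],s["force"]);p,r=pose();print(r.inv().apply(np.array([*V,.0654])-p))
```

```text
0.06135098184602129 40.00108068343252 [-2.9769187   5.48774696  4.46850185]
[0.00103597 0.00020665 0.00381806]
```

Call:
arm_command:
  series: [0, 0, 0, 0.07, 0, -0.07, 0, 0, 0, 0, 0.3, 0, -0.3, 0, 0, 0, 0, 0.6, 0, -0.6, 0, 0, 0, 0, 0.9, 0, -0.9, 0, 0, 0, 0, 0.9, 0, -0.9, 0]

```text
t: 17.48
eef_pos: [0.5024, -0.1955, 0.1969]
ee_rot: [-3.135, -0.781, -1.698]
force: [0.5, 0.7, -3.5]
width: 0.0622
gripper_force: 40.0
```

Call:
arm_command:
  series: [0, -0.1, 0, 0, 0, 0, 0, 0, -0.2, 0, -0.3, 0, 0.3, 0, 0, -0.3, 0, -0.5, 0, -0.5, 0, 0, -0.4, 0, -0.7, 0, -0.7, 0, 0, -0.5, 0, -0.7, 0, -0.7, 0, 0, -0.5, 0, -0.7, 0, -0.7, 0]

```text
t: 18.23
eef_pos: [0.513, -0.0989, 0.1943]
ee_rot: [3.141, 0.004, -1.697]
force: [-0.1, -0.5, -3.4]
width: 0.062
gripper_force: 40.0
```

Run:
```python
from h import *
s=arm.get_state();print(s["width"],s["gripper_force"],s["force"],s["q"].round(2),s["eef_pos"]); go([.5661,.1758,.16],tilt(10.05,0))
```

```text
0.06200220121162917 39.99915311113 [-0.09588602 -0.4513443  -3.43566359] [ 0.18  0.15 -0.4  -0.   -1.02 -0.31] [ 0.51302601 -0.09890194  0.19429419]
turn [-0.     0.002 -0.192] shift [-2.791 -0.182  0.353]
```

Call:
arm_command:
  series: [0, 0.002, -0.1, -0.3, 0, 0, 0, 0, 0.002, -0.19, -0.7, 0, 0, 0, 0, 0.002, -0.19, -0.93, -0.06, 0, 0, 0, 0.002, -0.19, -0.93, -0.06, 0, 0]

```text
t: 18.73
eef_pos: [0.5307, -0.0053, 0.1936]
ee_rot: [3.139, -0.003, -1.395]
force: [-0.6, -0.8, -2.8]
width: 0.0614
gripper_force: 40.0
```

Run:
```python
from h import *
go([.5661,.1758,.16],tilt(10.05,0))
im=arm.grab_frame("wrist");cv2.imwrite("pics/w8.png",im);a=cv2.imread("pics/w5.png")
for n,i in(("A",a),("B",im)):
    g=cv2.cvtColor(i,6)
    for c0 in(215,240,290): print(n,c0,[int(v) for v in g[184:240,c0:c0+6].mean(1)])
    print([int(v) for v in g[236:240,180:205].mean(0)],[int(v) for v in g[236:240,315:340].mean(0)])
```

```text
turn [ 0.001 -0.002  0.   ] shift [-1.722 -0.666  0.329]
A 215 [93, 92, 90, 85, 82, 80, 79, 79, 80, 82, 94, 115, 133, 140, 140, 139, 140, 141, 141, 139, 139, 139, 139, 139, 139, 138, 137, 137, 137, 137, 136, 137, 138, 139, 140, 139, 138, 139, 137, 132, 128, 126, 125, 134, 162, 191, 199, 199, 198, 198, 198, 198, 198, 198, 198, 198]
A 240 [82, 82, 82, 82, 82, 82, 82, 82, 83, 85, 93, 111, 132, 141, 140, 139, 140, 142, 141, 140, 139, 140, 140, 140, 139, 139, 138, 138, 138, 138, 138, 138, 139, 140, 140, 139, 139, 140, 142, 141, 136, 126, 119, 121, 136, 163, 184, 192, 193, 193, 193, 193, 192, 192, 192, 192]
A 290 [88, 87, 87, 87, 86, 87, 86, 86, 87, 88, 95, 114, 133, 143, 143, 142, 142, 143, 142, 142, 140, 140, 139, 140, 140, 140, 139, 139, 138, 138, 139, 139, 139, 140, 140, 139, 139, 140, 141, 140, 138, 135, 132, 134, 147, 170, 189, 196, 197, 196, 197, 197, 197, 197, 197, 197]
[114, 115, 117, 121, 128, 132, 137, 151, 174, 192, 198, 199, 199, 199, 199, 199, 198, 199, 198, 199, 199, 198, 199, 199, 199] [198, 197, 198, 198, 198, 197, 198, 198, 198, 198, 197, 193, 180, 159, 146, 140, 131, 122
[... 425 characters left out ...]
142, 142, 142, 141, 140, 135, 128, 124, 128, 136, 139, 140, 140, 140, 138, 135, 135, 150, 199, 237, 242, 226, 201, 194, 192, 192, 191, 192, 193, 193, 193, 193, 192, 192]
B 290 [91, 89, 89, 89, 89, 89, 90, 97, 115, 134, 142, 143, 143, 143, 143, 143, 143, 143, 143, 143, 144, 143, 143, 143, 144, 143, 143, 143, 138, 132, 131, 137, 141, 142, 142, 142, 141, 141, 143, 159, 205, 240, 242, 226, 204, 198, 196, 195, 194, 195, 196, 198, 199, 200, 200, 200]
[119, 120, 121, 126, 132, 136, 136, 142, 161, 185, 196, 199, 199, 199, 199, 199, 199, 199, 199, 199, 199, 199, 199, 199, 199] [202, 202, 202, 202, 202, 202, 202, 202, 202, 202, 199, 186, 164, 151, 147, 142, 134, 125, 121, 119, 119, 120, 119, 119, 120]
```

Call:
arm_command:
  series: [0, 0, 0, -0.3, -0.1, 0, 0, 0, 0, 0, -0.9, -0.35, 0, 0, 0, 0, 0, -0.9, -0.35, 0, 0]

```text
t: 19.15
eef_pos: [0.55, 0.0904, 0.1939]
ee_rot: [3.141, -0.003, -1.394]
force: [-0.1, -0.3, -3.1]
width: 0.0616
gripper_force: 40.0
```

Run:
```python
from h import *
go([.5675,.1799,.12],tilt(10.1,0))
```

```text
turn [ 0.    -0.002  0.   ] shift [-0.852 -0.33   0.737]
```

Call:
arm_command:
  series: [0, -0.002, 0, -0.4, -0.15, 0, 0, 0, -0.002, 0, -0.85, -0.33, 0, 0, 0, -0.002, 0, -0.85, -0.33, 0.4, 0, 0, -0.002, 0, -0.85, -0.33, 0.74, 0, 0, -0.002, 0, -0.85, -0.33, 0.74, 0]

```text
t: 19.77
eef_pos: [0.5649, 0.1754, 0.1173]
ee_rot: [3.135, -0.002, -1.397]
force: [0.0, 0.3, -2.9]
width: 0.0615
gripper_force: 40.0
```

Run:
```python
from h import *
go([.5675,.1799,.062],tilt(10.1,0));print(arm.get_state()["q"].round(2))
c=cam("wrist");im=arm.grab_frame("wrist");np.savez("w9.npz",**c);cv2.imwrite("pics/w9.png",im)
g=cv2.cvtColor(im,6)
# fixture centre line: plate far corners, fixed jaw block columns
print(proj(c,[[.5786,.1208,.045],[.6322,.1175,.01],[.5276,.0989,.01]]))
for r in(60,70,80): print(r,[int(v) for v in g[r:r+4,150:360].mean(0)][::2])
```

```text
turn [ 0.004 -0.001 -0.001] shift [-0.04  -0.037  0.553]
[ 0.63  0.34 -0.34 -0.   -0.9  -0.46]
[[251.07511598 136.47270654]
 [189.63908886 117.53858206]
 [315.47723812 117.33210899]]
60 [140, 140, 141, 141, 140, 141, 141, 140, 141, 141, 141, 141, 140, 141, 140, 141, 141, 141, 141, 141, 141, 140, 141, 141, 141, 140, 141, 141, 141, 141, 141, 141, 141, 140, 141, 140, 141, 141, 140, 141, 141, 141, 140, 141, 140, 141, 140, 140, 140, 140, 141, 141, 141, 141, 141, 141, 141, 141, 141, 140, 141, 140, 141, 141, 140, 140, 141, 141, 141, 141, 140, 140, 141, 141, 141, 141, 141, 141, 141, 140, 141, 141, 141, 141, 141, 140, 141, 141, 141, 141, 141, 141, 141, 141, 140, 140, 141, 141, 140, 140, 141, 140, 141, 140, 141]
70 [141, 140, 140, 140, 140, 141, 140, 140, 141, 140, 141, 140, 141, 141, 141, 140, 141, 141, 140, 141, 141, 141, 140, 141, 140, 140, 141, 141, 141, 141, 141, 141, 141, 141, 141, 141, 140, 141, 140, 141, 141, 141, 141, 140, 141, 141, 141, 141, 141, 140, 141, 141, 141, 140, 141, 141, 140, 141, 141, 141, 141, 141, 141, 141, 141, 141, 141, 141, 141, 141, 141, 141, 141, 141, 141, 141, 141, 141, 141, 141, 140, 141, 141, 140, 141, 141, 141, 141, 141, 141, 140, 141, 141, 140, 141, 141, 141, 141, 141, 141, 141, 141, 141, 140, 141]
80 [141, 141, 141, 141, 141, 141, 141, 141, 141, 141, 141, 141, 141, 141, 141, 141, 141, 141, 140, 141, 141, 140, 141, 140, 141, 141, 141, 141, 141, 140, 141, 141, 141, 140, 141, 140, 140, 141, 141, 141, 141, 141, 141, 141, 141, 141, 141, 141, 141, 140, 140, 140, 140, 141, 141, 140, 141, 141, 141, 141, 141, 141, 141, 141, 141, 141, 141, 141, 141, 141, 142, 141, 141, 141, 141, 141, 141, 141, 141, 141, 141, 141, 141, 141, 141, 141, 141, 140, 140, 141, 141, 141, 141, 141, 140, 141, 141, 141, 141, 141, 141, 141, 141, 140, 141]
```

Call:
arm_command:
  series: [0, 0, 0, -0.02, -0.02, 0, 0, 0, 0, 0, -0.02, -0.02, 0.1, 0, 0, 0, 0, -0.02, -0.02, 0.1, 0]

```text
t: 20.2
eef_pos: [0.5682, 0.1797, 0.1101]
ee_rot: [3.141, 0.001, -1.395]
force: [-0.9, -0.5, -3.0]
width: 0.062
gripper_force: 40.0
```

Run:
```python
from h import *
go([.5675,.1799,.062],tilt(10.1,0))
c=cam("wrist");im=arm.grab_frame("wrist");cv2.imwrite("pics/w10.png",im)
g=cv2.cvtColor(im,6).astype(float)
def edges(row,a,b,z,n):
    p=cv2.GaussianBlur(g[row:row+6].mean(0)[None],(0,0),1)[0];d=np.gradient(p)
    k=[i for i in range(a,b) if abs(d[i])>5 and abs(d[i])>=abs(d[i-1]) and abs(d[i])>abs(d[i+1])]
    print(n,row,[(i,round(d[i])) for i in k])
for r in (112,122,130,140,150,200,210,225,232): edges(r,170,345,0,"")
p,r=pose();print("TCP col",proj(c,[p+r.apply([.025,0,-.02]),[.6322,.1175,.01],[.5276,.0989,.01]]))
```

```text
turn [ 0.     0.001 -0.   ] shift [-0.002  0.006  0.481]
 112 [(191, 12), (323, -11)]
 122 [(192, 16), (228, 13), (287, -12), (323, -16)]
 130 [(192, 13), (197, -16), (216, 22), (228, 13), (287, -12), (299, -18), (318, 16), (322, -15)]
 140 [(193, 14), (198, -12), (216, 13), (299, -14), (317, 14), (322, -14)]
 150 [(194, 16), (224, -21), (290, 17), (321, -16)]
 200 [(197, 10), (318, -8), (340, 15)]
 210 [(195, 12), (320, -7), (339, 14)]
 225 [(174, 7), (188, 18), (212, -10), (234, -7), (261, -6), (288, -8), (315, -10), (327, -19)]
 232 [(188, 18), (327, -16)]
TCP col [[256.84866206 226.26136018]
 [193.11936134 112.61309186]
 [323.51895808 112.6582574 ]]
```

The plate, jaw and block are all centred at column ~257.4, so x is right. I'll lower the block.

Call:
arm_command:
  series: [0, 0, 0, 0, 0, 0.15, 0, 0, 0, 0, 0, 0, 0.3, 0, 0, 0, 0, 0, 0, 0.42, 0, 0, 0, 0, 0, 0, 0.46, 0, 0, 0, 0, 0, 0, 0.46, 0]

```text
t: 20.88
eef_pos: [0.5684, 0.18, 0.0639]
ee_rot: [3.141, 0.001, -1.394]
force: [0.1, 0.4, -1.9]
width: 0.0617
gripper_force: 40.0
```

Call:
arm_command:
  series: [0, 0, 0, 0, 0, 0.02, 0, 0, 0, 0, 0, 0, 0.03, 0, 0, 0, 0, 0, 0, 0.03, 0]

```text
t: 21.25
eef_pos: [0.5686, 0.1801, 0.0615]
ee_rot: [-3.141, 0.002, -1.395]
force: [0.6, -0.3, -3.3]
width: 0.0617
gripper_force: 40.0
```

Call:
arm_command:
  series: [0, 0, 0, 0, 0, 0.01, 0, 0, 0, 0, 0, 0, 0.02, 0, 0, 0, 0, 0, 0, 0.02, 0]

```text
t: 21.62
eef_pos: [0.5685, 0.18, 0.0593]
ee_rot: [3.141, 0.001, -1.395]
force: [0.1, 0.1, -2.0]
width: 0.0617
gripper_force: 40.0
```

Call:
arm_command:
  series: [0, 0, 0, 0, 0, 0.01, 0, 0, 0, 0, 0, 0, 0.01, 0, 0, 0, 0, 0, 0, 0.01, 0]

```text
t: 22.0
eef_pos: [0.5686, 0.1801, 0.0586]
ee_rot: [-3.141, 0.002, -1.394]
force: [-1.7, -0.6, 1.6]
width: 0.0617
gripper_force: 40.0
```

Call:
arm_command:
  series: [0, 0, 0, 0, 0, 0.006, 0, 0, 0, 0, 0, 0, 0.006, 0, 0, 0, 0, 0, 0, 0.006, 0.8, 0, 0, 0, 0, 0, 0.006, 1, 0, 0, 0, 0, 0, 0.006, 1, 0, 0, 0, 0, 0, 0.006, 1, 0, 0, 0, 0, 0, 0.006, 1]

```text
t: 22.88
eef_pos: [0.5685, 0.1801, 0.0577]
ee_rot: [3.142, 0.001, -1.395]
force: [-0.5, 0.7, 0.4]
width: 0.0875
gripper_force: 0.0
```

Call:
arm_command:
  series: [0, 0, 0, 0, 0, -0.2, 1, 0, 0, 0, 0, 0, -0.6, 1, 0, 0, 0, 0, 0, -1, 1, 0, 0, 0, 0, 0, -1, 1]

```text
t: 23.38
eef_pos: [0.5704, 0.1809, 0.1614]
ee_rot: [-3.135, 0.004, -1.394]
force: [-0.3, -0.1, -0.7]
width: 0.0878
gripper_force: 0.0
```

Run:
```python
from h import *
c=cam("wrist");im=arm.grab_frame("wrist");np.savez("w11.npz",**c);cv2.imwrite("pics/w11.png",im)
g=cv2.cvtColor(im,6).astype(float)
def e(p,a,b):
    p=cv2.GaussianBlur(p[None],(0,0),1)[0];d=np.gradient(p);return [(i,round(d[i])) for i in range(a,b) if abs(d[i])>6 and abs(d[i])>=abs(d[i-1]) and abs(d[i])>abs(d[i+1])]
for r in (105,115,170,180,190,200,210): print(r,e(g[r:r+5].mean(0),150,360))
for k in (225,235,250,262,280): print("col",k,e(g[:,k:k+6].mean(1),80,250))
a=np.radians(10.05);yh=np.array([-np.sin(a),np.cos(a)]);xh=np.array([np.cos(a),np.sin(a)])
p,_=pose();s=np.array([.5661,.1758]);print(p,(p[:2]-s)@xh,(p[:2]-s)@yh)
# handle: initial front top was +.0855 -> last pushed TCP y
print((np.array([.5489,.2689])-s)@yh)
```

```text
105 []
115 [(207, 16), (237, 11), (285, -9), (315, -16)]
170 [(209, 14), (221, 7), (300, -6), (312, -14)]
180 [(150, -12), (195, 14), (210, 17), (221, 16), (300, -35), (311, -10), (322, 11)]
190 [(210, 9), (223, 32), (256, -17), (264, 12), (297, -23), (311, -8), (323, 14)]
200 [(150, -15), (210, 9), (224, 21), (250, 7), (256, -16), (266, 15), (296, -26), (310, -10), (322, 15)]
210 [(151, -15), (211, 9), (298, -6), (309, -9), (322, 14)]
col 225 [(110, 15), (125, -8), (135, 7), (160, -7), (171, 33), (194, -14), (208, -20), (213, 21), (230, -20)]
col 235 [(110, 14), (115, 9), (136, -28), (164, 6), (171, 33), (194, -15), (208, -20), (213, 20), (230, -25)]
col 250 [(110, 14), (115, 15), (135, -45), (139, 14), (164, 6), (171, 30), (195, -19), (201, 16), (208, -17), (213, 15), (230, -26)]
col 262 [(110, 13), (115, 17), (135, -43), (139, 13), (165, 7), (171, 27), (193, -25), (202, 20), (208, -14), (213, 14), (230, -25)]
col 280 [(110, 14), (115, 12), (136, -33), (139, 7), (171, 25), (193, -12), (200, 11), (205, -14), (208, -17), (214, 20), (231, -41)]
[0.56923866 0.18043604 0.15941929] 0.003899528832090197 0.004017187387160207
0.0946729881516544
```

The block now has its slot up and is centred (block, plate and jaw all at columns 260–261). Now I'll go behind the handle with closed fingers.

Call:
arm_command:
  series: [0, 0, 0, -0.4, 0.01, 0, 0, 0, 0, 0, -0.8, 0.01, 0, 0, 0, 0, 0, -0.8, 0.01, 0, 0]
  force: 10

```text
t: 23.8
eef_pos: [0.5527, 0.2604, 0.1565]
ee_rot: [3.14, 0.001, -1.392]
force: [0.6, 0.3, -0.7]
width: 0.0632
gripper_force: 0.0
```

Call:
arm_command:
  series: [0, 0, 0, -0.3, 0, 0, 0, 0, 0, 0, -0.58, 0, 0, 0, 0, 0, 0, -0.58, 0, 0, 0, 0, 0, 0, -0.58, 0, 0, 0, 0, 0, 0, -0.58, 0, 0.3, 0, 0, 0, 0, -0.58, 0, 0.74, 0, 0, 0, 0, -0.58, 0, 0.74, 0]

```text
t: 24.68
eef_pos: [0.5416, 0.3129, 0.0808]
ee_rot: [3.136, -0.002, -1.396]
force: [0.1, -1.2, 1.0]
width: 0.0004
gripper_force: 0.0
```

Run:
```python
from h import *
a=np.radians(10.05);yh=np.array([-np.sin(a),np.cos(a)]);xh=np.array([np.cos(a),np.sin(a)]);s=np.array([.5661,.1758])
p,_=pose();st=arm.get_state();print(p,(p[:2]-s)@xh,(p[:2]-s)@yh,st["width"],st["force"])
```

```text
[0.54161054 0.31285517 0.0807606 ] -0.0001965346008362054 0.13922577135273703 0.0003802624097975651 [ 0.08342433 -1.20957805  1.00278404]
```

Call:
arm_command:
  series: [0, 0, 0, 0.05, 0, 0, 0, 0, 0, 0, 0.1, 0, 0, 0, 0, 0, 0, 0.14, 0, 0, 0, 0, 0, 0, 0.18, 0, 0, 0, 0, 0, 0, 0.22, 0, 0, 0]

```text
t: 25.3
eef_pos: [0.548, 0.2947, 0.0849]
ee_rot: [-3.139, 0.003, -1.394]
force: [0.5, 5.6, 3.6]
width: 0.0004
gripper_force: 2.1
```

Call:
arm_command:
  series: [0, 0, 0, 0.02, 0, 0, 0, 0, 0, 0, 0.04, 0, 0, 0, 0, 0, 0, 0.06, 0, 0, 0]

```text
t: 25.68
eef_pos: [0.5484, 0.2882, 0.0839]
ee_rot: [-3.141, 0.002, -1.394]
force: [0.7, 4.6, 3.2]
width: 0.0005
gripper_force: 2.1
```

Call:
arm_command:
  series: [0, 0, 0, 0.01, 0, 0, 0, 0, 0, 0, 0.02, 0, 0, 0, 0, 0, 0, 0.03, 0, 0, 0]

```text
t: 26.05
eef_pos: [0.5489, 0.2857, 0.0838]
ee_rot: [-3.141, 0.002, -1.394]
force: [-0.3, 5.8, 2.6]
width: 0.0005
gripper_force: 3.1
```

Call:
arm_command:
  series: [0, 0, 0, 0.01, 0, 0, 0, 0, 0, 0, 0.02, 0, 0, 0]

```text
t: 26.3
eef_pos: [0.549, 0.2853, 0.0839]
ee_rot: [-3.14, 0.004, -1.395]
force: [-4.5, 15.5, 1.9]
width: 0.0005
gripper_force: 8.0
```

Call:
arm_command:
  series: [0, 0, 0, 0, 0, 0, 0, 0, 0, 0, 0, 0, 0, 0, 0, 0, 0, 0, 0, 0, 0]

```text
t: 26.68
eef_pos: [0.549, 0.2854, 0.0839]
ee_rot: [-3.14, 0.004, -1.394]
force: [-3.3, 13.0, 1.7]
width: 0.0004
gripper_force: 6.5
```

Force is 13.4 N and steady. I'll add a touch more to reach 15 N.

Call:
arm_command:
  series: [0, 0, 0, 0.003, 0, 0, 0, 0, 0, 0, 0.003, 0, 0, 0, 0, 0, 0, 0.003, 0, 0, 0]

```text
t: 27.05
eef_pos: [0.5489, 0.2853, 0.0839]
ee_rot: [-3.14, 0.005, -1.394]
force: [-4.3, 13.3, 1.2]
width: 0.0003
gripper_force: 7.1
```

Call:
arm_command:
  series: [0, 0, 0, 0.005, 0, 0, 0, 0, 0, 0, 0.005, 0, 0, 0, 0, 0, 0, 0.005, 0, 0, 0]

```text
t: 27.42
eef_pos: [0.549, 0.2853, 0.0839]
ee_rot: [-3.14, 0.005, -1.394]
force: [-4.5, 15.3, 2.4]
width: 0.0003
gripper_force: 8.1
```

Call:
arm_command:
  series: [0, 0, 0, -0.1, 0, 0, 0, 0, 0, 0, -0.3, 0, 0, 0, 0, 0, 0, -0.3, 0, -0.4, 0, 0, 0, 0, -0.3, 0, -0.9, 0, 0, 0, 0, -0.3, 0, -0.9, 0]

```text
t: 28.05
eef_pos: [0.5455, 0.3135, 0.178]
ee_rot: [-3.136, 0.004, -1.394]
force: [0.5, 0.6, -0.8]
width: 0.0003
gripper_force: 0.0
```

Call:
arm_command:
  series: [0, 0, 0, 0.4, 0, -0.1, 0, 0, 0, 0, 0.8, 0, -0.1, 0, 0, 0, 0, 0.8, 0, -0.1, 0]

```text
t: 28.42
eef_pos: [0.5576, 0.2308, 0.183]
ee_rot: [3.139, 0.0, -1.397]
force: [-0.1, -0.0, 0.1]
width: 0.0007
gripper_force: 0.0
```

Run:
```python
from h import *
c=cam("wrist");p,_=pose();im=arm.grab_frame("wrist");cv2.imwrite("pics/w12.png",im);g=cv2.cvtColor(im,6).astype(float)
def e(p,a,b):
    p=cv2.GaussianBlur(p[None],(0,0),1)[0];d=np.gradient(p);return [(i,round(d[i])) for i in range(a,b) if abs(d[i])>6 and abs(d[i])>=abs(d[i-1]) and abs(d[i])>abs(d[i+1])]
cc=proj(c,[[.5669,.1762,.08]])[0];print(p,cc)
r0,k0=int(cc[1]),int(cc[0])
for r in(-20,-12,12,20): print("row",r0+r,e(g[r0+r:r0+r+4].mean(0),150,360))
for k in(-28,-15,12,24): print("col",k0+k,e(g[:,k0+k:k0+k+5].mean(1),70,250))
a=np.radians(10.05);Rz=R.from_euler("z",a)
for nm,off in(("block",.0),): 
    print("predicted clamped top",proj(c,Rz.apply([[sx*.031,sy*.025,.08] for sy in(-1,1) for sx in(1,-1)])+[.5669,.1759,0]).round(1).tolist())
```

```text
[0.55756241 0.23076555 0.1830207 ] [257.20065736 133.84307659]
row 113 [(205, 18), (216, 14), (293, -10), (306, -14)]
row 121 [(205, 15), (218, 11), (292, -8), (305, -14)]
row 145 [(206, 16), (217, 11), (292, -8), (304, -15)]
row 153 [(207, 18), (218, 13), (292, -11), (304, -16)]
col 229 [(77, -21), (101, 30), (164, -24), (179, -15), (222, -22), (246, 6)]
col 242 [(77, -33), (101, 35), (164, -37), (181, -11), (222, -7)]
col 269 [(77, -33), (101, 32), (164, -25), (187, -7), (221, -18)]
col 281 [(101, 12), (164, -9), (186, -16), (191, 10), (194, -11), (201, 16), (222, -38)]
predicted clamped top [[219.3, 102.4], [295.1, 102.3], [221.5, 162.9], [293.1, 162.7]]
```

```bash
python3 -c "
from station import arm
print(arm.job_done())"
```

```text
the job is handed in; nothing more can be done
None
```

The block is back in the fixture with its slot up, on the bed and centred to within about a millimetre. The jaw was pushed against it with about 15–16 N, and I handed the job in at about 28.5 s, with no verdict given; my last check was measured from the wrist image, not viewed.

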